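# Unlock the test husker's sprung hood with the panel key

### The job

The rubber rolls of the bench-top rice husker need cleaning. Take the panel key (the steel one with the flat wing handle and slotted tube end) out of the tool stand, put it into the hood lock, feel lightly for the skewed bar in the well until the key drops fully home over it, then turn it on, either way, until the hidden bolt swings clear and the hood springs open. Do not force the lock, let go of the key and leave it standing in the lock, and leave the other drivers, the black dish and the moisture meter where they are.

Things in the scene. Friction and masses are not known exactly. Their poses are not given: they have to be found in the camera images.
- key: panel key, plain steel, 100 mm long, about 120 g, starting upright in one of the stand's three holes, slotted end down. Origin: centre of its open lower end; z up to the handle. Round tube 19 mm in diameter up to z = 45 mm, its lowest 10 mm cut across by a slot 5.5 mm wide along the key's x; neck 11 mm in diameter from 45 to 60 mm, then the handle
- key_handle (a point): middle of the key's flat wing handle, 80 mm above the key's open end; same axes. The handle is 44 mm wide along x, 12 mm thick along y (grip across y) and 40 mm high along z, the same end for end; the wings show which way the slot runs
- lock (a point): centre of the floor of the hood lock's round well, 75 mm above the bench; axes are the husker's (z up, y towards the hood). The well is 20 mm wide, 18 mm deep and greased. Across its floor stands a bar 14 mm long, 4 mm wide and 8 mm high that turns with the floor and the bolt. Fully home, the key's end rests on this floor with the bar in its slot; 2 to 3 N of push slides it down
- lock_rim (a point): centre of the well's mouth, 93 mm above the bench (countersunk 3 mm at 45 degrees, so 26 mm wide at the top), in a 46 mm square block on the low front deck. The bar's angle is not measured: with the bolt straight it runs along this y; it is found up to 0.75 rad to either side of that (from above); a light push leaves it. The slot drops over it within about 0.1 rad
- hood (a joint): green sheet-metal hood, 0 closed, 0.35 rad fully open. The bolt holds it shut. Turning bar and key takes under 0.1 N m; the bolt lets go when the bar is about 1.1 rad to either side of lock_rim's y (hard stops at 1.6 rad) and the hood then springs up by itself within a second and stays. The lock does not trap the key
- hood_edge (a point): middle of the hood's lower front edge: closed, 62 mm from the lock's axis and 80 mm above the bench; open, about 75 mm and 140 mm. The hood's top is 142 mm above the bench closed and about 180 mm open. It is hinged along its far edge, away from the lock
- husker: bench-top rice husker, fixed, cream base 220 mm (x) wide and 75 mm high, from y = -130 to +250 mm of its origin (on the bench under it). The lock is at y = -85 mm, the hood from -23 to 155 mm, the motor housing with hopper (up to 250 mm high) from 155 to 250 mm
- stand: wooden tool stand, fixed, 70 mm (x) by 220 mm (y) by 50 mm high, with three round holes 20.5 mm wide and 30 mm deep at y = -70, 0 and 70 mm of its origin (centre of its underside). Each holds an upright tool, its end on the hole's floor 20 mm above the bench
- driver_a: nut driver with a 30 mm black round knob, 92 mm long, standing in the stand; origin at its lower end. Leave it
- driver_b: nut driver with a 22 mm thick wooden handle, 105 mm long, standing in the stand; origin at its lower end. Leave it
- dish: shallow black round sample dish, 150 mm wide, 18 mm high; origin under its centre. Leave it
- meter: white moisture meter, 115 by 200 mm, up to 78 mm high; origin under its centre. Leave it
Not all that is in view belongs to the job. What is shaped like the key but yellow is not meant.

How it is judged:
By the outcome, as a careful person would: the job done as asked, in the order asked, and still so for the second after the job is handed in, with the robot touching nothing.
It also fails if it takes over 72 s, if anything falls off the work surface, if the arm or the gripper's body presses on something with over 40 N, if the wrist force passes 120 N, or if a joint passes its speed limit or range.

### The arm

A 6-joint arm with a two-finger parallel gripper is mounted at the origin on the work surface. World frame = base frame: x ahead of the robot, y to its left, z up, the work surface at z = 0. Lengths are in m, angles in rad, forces in N, time in s.
With the tool pointing down it reaches from about 0.25 to 0.725 m from the base axis. Payload 4 kg.
Tool frame: the origin (TCP) lies between the finger pads; the fingertips stand 8 mm ahead of it and the grasp point (between the pads) lies 11 mm behind it (finger_overhang is the distance from the TCP to the fingertips, in m); z points along the fingers, y is the line along which they close (so a half turn about z gives the same grasp; the last joint's range is limited). The gripper opens to 85 mm and grips with 20 to 120 N. Pads are 22 mm wide; open, the fingers measure 114 mm over their backs; the gripper's body (76 mm by 85 mm) begins 54 mm behind the grasp point. The pads swing forward as they close: fully open they stand 13 mm farther back than shut.
Start: joints at [-1.278, 0.241, 0.005, 1.335, 0, 1.571], TCP at [0.144, -0.479, 0.212] pointing down, gripper open.
Joint ranges: [-2.72, 2.72], [-1.05, 1.87], [-1.09, 1.28], [-1.99, 2.15], [-1.42, 1.44], [-3.14, 3.14]. Speed limits (rad/s): [2.79, 2.79, 3.14, 3.14, 3.14, 3.14].

### API

Orientations are given as a unit quaternion [w, x, y, z].
In Python, from rig import sense, get_image, finish_job, spot_in, cut_out, spot_point, finger_overhang gives the robot as it stands.
- The arm moves only by the shell command python3 -m crank 'ROWS' [FORCE]. ROWS is JSON, a list of rows, each a list of 7 numbers: the shift along the tool's x, y, z in mm, then the turn, a rotation vector about the tool's x, y, z in degrees, then the opening, from -1 (shut) to 1 (fully open). A call has 1 to 12 rows; each row is the pose to reach, as a shift and turn from the pose commanded when the call began, along the tool's axes at that moment; what a row does not reach only later rows make up. A row lasts 1/10 s, in which the tool goes at most 50 mm and 8.59 degrees, less where a joint would pass 70% of its speed; a pose out of reach is approached as far as the arm can. A call with a gripper value outside its range is refused whole. The fingers move at their own pace and stop on an object; FORCE is the grip in N (left out, the last holds). Time passes only in rows, so rows that repeat a pose let the fingers close. It gives the time, the measured TCP pose, the force, the opening and the grip force at its end, in the units of the state.
- sense(): the state, without advancing time (a new reading comes with each control period).
- get_image(name): name is "scene" or "side" or "wrist"; returns a dict with "color" (480x640x3 uint8, red, green, blue), "mtx" (3x3 intrinsics, pixels), "T" (4x4, takes a point from camera to world coordinates). Camera axes: x right, y up, looking along -z (the intrinsics and any distortion apply to the point x, -y, -z); pixel columns grow to the right and rows downward; lengths in m; the calibration is good to about 2 mm. A picture is of the moment at which its call begins. There is no depth.
- finish_job(): hands the job in; it is judged then, once.
Trained networks look in the newest picture that a camera, given by its name, has taken for a name from the list of things; names that differ only in an ending like _2 or _b are one class to them, and where a whole thing is asked for, a point or a joint stands for the part that bears it (a point fixed in the world has none). Each returns a list of dicts, best first, with "score" (0 to 1); they miss things now and then, are a little off and sometimes report something else, mostly with a low value. They report only what shows in the picture. A call takes as long as a camera call. They do not tell look-alikes from the thing itself.
- spot_in(camera, query): "xyz" ([x, y, z] in m, in world coordinates, good to about 4 mm: the middle of the surface that is visible of it).
- cut_out(camera, query): "region" (480x640 bool, what is visible of it).
- spot_point(camera, query): "xyz" ([x, y, z] in m, in world coordinates, good to about 4 mm: a listed point, or the origin of a listed thing).
The state is a dict: "time_s": time; "joints": joint angles; "dq": joint speeds; "tau": joint torques, N m; "position": TCP position; "tool_rot": TCP orientation; "wrist_force": force on the tool from outside, world axes, zero at the start; "torque": the same for the moment, N m; "gripper_width": finger opening in m; "gripper_force": force on a finger pad.
Only numpy, scipy, OpenCV 4.12 (cv2) and the standard library are available. Lean on these libraries where they do the work, as an engineer would, in place of code of your own. Each camera call takes 0.05 s, during which the arm holds its last target. There are 200 camera calls.

## Working session

There is one attempt and no reset: what is moved stays moved. The work goes in short steps, Python scripts to look and compute and a shell command to move; the robot and the scene stay as the last step left them, time stands still between calls to the robot, and variables do not carry over. Pictures are saved under pics/ and viewed, at most 10 in all, crops included, and the job is handed in when it is done.

```bash
mkdir -p pics
cat > h.py <<'E'
import numpy as np, cv2
from rig import *
from scipy.spatial.transform import Rotation as R
def save(n,f,crop=None):
    im=get_image(n); c=im["color"][:,:,::-1].copy(); cv2.imwrite("pics/"+f,c); return im
def proj(im,p):
    T=im["T"]; q=T[:3,:3].T@(np.array(p)-T[:3,3]); q=np.array([q[0],-q[1],-q[2]]); u=im["mtx"]@q; return u[:2]/u[2]
def ray(im,u,z):
    T=im["T"]; d=np.linalg.inv(im["mtx"])@np.array([u[0],u[1],1.]); d=T[:3,:3]@np.array([d[0],-d[1],-d[2]])
    o=T[:3,3]; return o+d*(z-o[2])/d[2]
E
python3 - <<'E'
from h import *
s=sense(); print(s["time_s"],s["position"],s["tool_rot"],s["gripper_width"])
a=save("scene","s0.png"); b=save("side","d0.png")
cv2.imwrite("pics/both.png",cv2.resize(np.vstack([cv2.imread("pics/s0.png"),cv2.imread("pics/d0.png")]),(450,600))) 
for c in("scene","side"):
  for q in("key","key_handle","lock","lock_rim","hood_edge","husker","stand","driver_a","driver_b","dish","meter"):
    print(c,q,[(np.round(r["xyz"],3).tolist(),round(r["score"],2)) for r in spot_point(c,q)[:3]])
E
```

```text
0.0 [ 0.14410993 -0.47805827  0.21099001] [-1.07096675e-03  9.89300010e-01  1.45891449e-01 -1.67932295e-04] 0.08549491187083182
scene key [([0.522, -0.191, 0.018], 0.58), ([0.425, -0.181, 0.001], 0.43)]
scene key_handle [([0.422, -0.185, 0.08], 0.65), ([0.518, -0.193, 0.104], 0.47)]
scene lock [([0.556, 0.092, 0.072], 0.66)]
scene lock_rim [([0.556, 0.093, 0.095], 0.65)]
scene hood_edge [([0.567, 0.156, 0.082], 0.61)]
scene husker [([0.575, 0.179, -0.002], 0.9), ([0.529, -0.262, 0.019], 0.61)]
scene stand [([0.524, -0.261, -0.004], 0.62)]
scene driver_a [([0.527, -0.259, 0.018], 0.58), ([0.536, -0.332, 0.017], 0.43)]
scene driver_b [([0.527, -0.259, 0.018], 0.58), ([0.536, -0.332, 0.017], 0.43)]
scene dish [([0.722, -0.194, -0.0], 0.75)]
scene meter []
side key [([0.427, -0.185, -0.0], 0.7)]
side key_handle [([0.428, -0.177, 0.08], 0.79), ([0.522, -0.195, 0.101], 0.5), ([0.572, 0.177, -0.004], 0.48)]
side lock [([0.56, 0.092, 0.069], 0.93)]
side lock_rim [([0.556, 0.094, 0.092], 0.97)]
side hood_edge [([0.725, -0.197, -0.001], 0.73), ([0.568, 0.158, 0.08], 0.72)]
side husker [([0.576, 0.178, -0.002], 0.74)]
side stand [([0.53, -0.262, 0.004], 0.69)]
side driver_a [([0.533, -0.333, 0.022], 0.67), ([0.528, -0.26, 0.02], 0.46), ([0.484, -0.576, -0.002], 0.37)]
side driver_b [([0.533, -0.333, 0.022], 0.67), ([0.528, -0.26, 0.02], 0.46), ([0.484, -0.576, -0.002], 0.37)]
side dish [([0.728, -0.197, 0.0], 0.81), ([0.574, 0.178, -0.0], 0.44)]
side meter [([0.482, -0.576, 0.001], 0.68)]
```

View pics/s0.png

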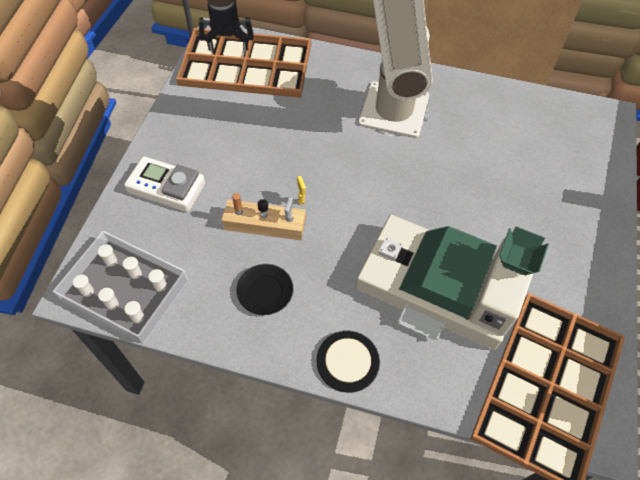

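View pics/d0.png

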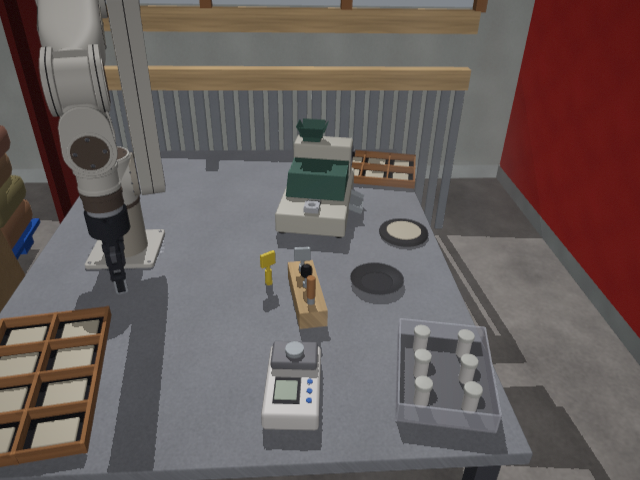

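The scene view shows the steel key at the near-husker end of the stand (288,208), the yellow decoy standing on the bench (302,190), and the lock at (392,247). The side view agrees: steel handle at (302,254), yellow at (268,265), lock at (312,208).

```bash
cat >> h.py <<'E'
def pose():
    s=sense(); q=s["tool_rot"]; return np.array(s["position"]), R.from_quat([q[1],q[2],q[3],q[0]])
def rel(p,yawx=None):
    "shift in tool mm to world point p; turn (deg about tool z) to make tool x point at world yaw"
    x,r=pose(); d=r.inv().apply(np.array(p)-x)*1000
    out=[d.round(1)]
    if yawx is not None:
        t=r.as_matrix()[:,0]; cur=np.arctan2(t[1],t[0]); out.append(np.degrees((cur-yawx+np.pi)%(2*np.pi)-np.pi).round(2))
    return out
E
python3 - <<'E'
from h import *
im=get_image("wrist"); x,r=pose()
M=r.as_matrix(); print((M.T@(im["T"][:3,3]-x)).round(3)); print((M.T@im["T"][:3,:3]).round(2)); print(im["mtx"].round(0))
print(rel([0.50,-0.19,0.27],0.1))
E
```

```text
[ 0.073  0.001 -0.161]
[[-0.    0.96  0.29]
 [ 1.    0.   -0.  ]
 [-0.    0.29 -0.96]]
[[377.   0. 323.]
 [  0. 377. 242.]
 [  0.   0.   1.]]
[array([ 423.9, -173.8,  -58.1]), np.float64(11.04)]
```

```bash
python3 -m crank '[[45,-18,-20,0,0,3,1],[90,-36,-40,0,0,6,1],[135,-54,-58,0,0,9,1],[180,-72,-58,0,0,11,1],[225,-90,-58,0,0,11,1],[270,-108,-58,0,0,11,1],[315,-126,-58,0,0,11,1],[360,-144,-58,0,0,11,1],[400,-162,-58,0,0,11,1],[424,-174,-58,0,0,11,1],[424,-174,-58,0,0,11,1],[424,-174,-58,0,0,11,1]]' 40
python3 - <<'E'
from h import *
im=save("wrist","w1.png")
print(pose()[0])
for q in("key","key_handle","driver_a","stand"):
    print(q,[(np.round(r["xyz"],4).tolist(),round(r["score"],2)) for r in spot_point("wrist",q)[:3]])
E
```

```text
time_s: 2.45
position: [0.5001, -0.1893, 0.2695]
tool_rot: [0.0, 0.999, 0.051, -0.001]
wrist_force: [-0.3, -1.0, 0.0]
gripper_width: 0.0855
gripper_force: 0.0
[ 0.49964222 -0.18992158  0.26977009]
key [([0.5205, -0.1869, 0.0201], 0.89), ([0.4258, -0.1805, 0.004], 0.85)]
key_handle [([0.4213, -0.1777, 0.0861], 0.97), ([0.5153, -0.1878, 0.1006], 0.92)]
driver_a [([0.5285, -0.2608, 0.0192], 0.82), ([0.5327, -0.329, 0.0218], 0.76)]
stand [([0.528, -0.2552, -0.0017], 0.72)]
```

View pics/w1.png

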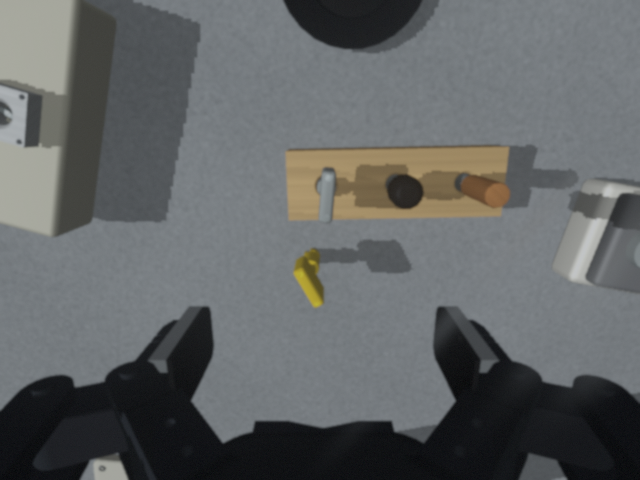

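The wrist view shows the key's wing from (328,172) to (326,221) in the left hole, the black knob at (405,190), the wooden handle at (485,190), and the yellow decoy at (310,278).

Run:
```python
from h import *
im=get_image("wrist"); c=im["color"]
for r in cut_out("wrist","key_handle")[:3]:
    m=r["region"].astype(np.uint8); ys,xs=np.nonzero(m); print(r["score"],len(xs),xs.mean(),ys.mean())
cr=cv2.resize(c[155:235,280:380,::-1],None,fx=7,fy=7,interpolation=cv2.INTER_CUBIC); cv2.imwrite("pics/w1c.png",cr)
for yaw in(0,.1,.2):
  for k in(-.022,.022):
    print(yaw,k,proj(im,[.519+k*np.cos(yaw),-.19+k*np.sin(yaw),.12]).round(1))
for u in((331,169),(326,222)): print(ray(im,u,.12).round(4))
```

```text
0.84 1167 308.4635818337618 275.69580119965724
0.61 821 324.3727161997564 192.85870889159563
0 -0.022 [320.9 221.8]
0 0.022 [326.1 169.5]
0.1 -0.022 [323.5 221.9]
0.1 0.022 [323.4 169.4]
0.2 -0.022 [326.1 221.8]
0.2 0.022 [320.7 169.5]
[ 0.5418 -0.1939  0.12  ]
[ 0.4972 -0.1943  0.12  ]
```

View pics/w1c.png

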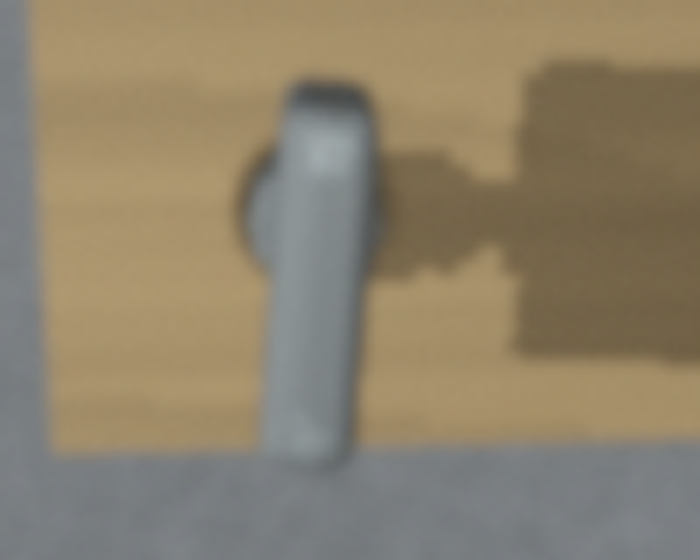

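Run:
```python
from h import *
im=get_image("wrist")
a=ray(im,(327.6,170),.12);b=ray(im,(323.9,220.5),.12);print(a,b,(a+b)/2, np.arctan2(*(a-b)[1::-1]))
c=(a+b)/2
print(rel([c[0],c[1],.150],.035),rel([c[0],c[1],.089],.035)); print(sense()["joints"])
```

```text
[ 0.54092328 -0.19109666  0.12      ] [ 0.49854853 -0.19227545  0.12      ] [ 0.5197359  -0.19168605  0.12      ] 0.027810909182319255
[array([ 19.9,   3.2, 120.2]), np.float64(3.69)] [array([ 19.8,   3.2, 181.2]), np.float64(3.69)]
[-3.64198723e-01  2.95051336e-01  2.28079885e-01  1.50339782e+00
 -3.39859238e-05  2.67804504e+00]
```

```bash
python3 -m crank '[[10,2,40,0,0,2,0],[20,3,80,0,0,4,0],[20,3,115,0,0,4,0],[20,3,135,0,0,4,0],[20,3,150,0,0,4,0],[20,3,165,0,0,4,0],[20,3,175,0,0,4,0],[20,3,181,0,0,4,0],[20,3,181,0,0,4,0]]' 40
python3 -m crank '[[0,0,0,0,0,0,-1],[0,0,0,0,0,0,-1],[0,0,0,0,0,0,-1],[0,0,0,0,0,0,-1],[0,0,0,0,0,0,-1]]' 60
```

```text
time_s: 3.75
position: [0.5197, -0.1907, 0.0883]
tool_rot: [-0.0, 1.0, 0.015, -0.001]
wrist_force: [-0.4, 0.1, -0.0]
gripper_width: 0.0424
gripper_force: 0.0
time_s: 4.25
position: [0.5211, -0.191, 0.09]
tool_rot: [0.0, 1.0, 0.016, 0.001]
wrist_force: [0.1, 0.2, 5.8]
gripper_width: 0.0099
gripper_force: 60.9
```

```bash
python3 -m crank '[[0,0,-10,0,0,0,-1],[0,0,-30,0,0,0,-1],[0,0,-60,0,0,0,-1],[0,0,-90,0,0,0,-1],[0,0,-120,0,0,0,-1],[0,0,-140,0,0,0,-1],[0,0,-140,0,0,0,-1]]'
python3 - <<'E'
from h import *
s=sense(); print(s["torque"])
im=save("wrist","w2.png")
for q in("key","key_handle"):
    print(q,[(np.round(r["xyz"],4).tolist(),round(r["score"],2)) for r in spot_point("wrist",q)[:3]])
x,r=pose(); print(x,r.as_quat())
save("side","d2.png")
for q in("key","key_handle"):
    print(q,[(np.round(r["xyz"],4).tolist(),round(r["score"],2)) for r in spot_point("side",q)[:3]])
a=cv2.imread("pics/w2.png"); b=cv2.imread("pics/d2.png")[120:360,200:520]
cv2.imwrite("pics/w2b.png",np.vstack([cv2.resize(a,(400,300)),cv2.resize(b,(400,300))]))
E
```

```text
time_s: 4.95
position: [0.5217, -0.1913, 0.2322]
tool_rot: [0.001, 1.0, 0.016, 0.003]
wrist_force: [0.8, -0.0, -1.4]
gripper_width: 0.0103
gripper_force: 60.2
[-0.06381367 -0.04247794  0.03600642]
key [([0.5221, -0.1918, 0.1623], 0.64), ([0.424, -0.1822, -0.0015], 0.55)]
key_handle [([0.5158, -0.1901, 0.2407], 0.95), ([0.5287, -0.2589, 0.0173], 0.62)]
[ 0.51934149 -0.19040408  0.22739519] [ 9.99878758e-01  1.55088627e-02 -1.31405238e-03 -4.66593312e-04]
key [([0.5116, -0.1916, 0.16], 0.67), ([0.4262, -0.1866, 0.0041], 0.67)]
key_handle [([0.4249, -0.1783, 0.0786], 0.76), ([0.5201, -0.197, 0.2404], 0.52)]
```

View pics/w2b.png

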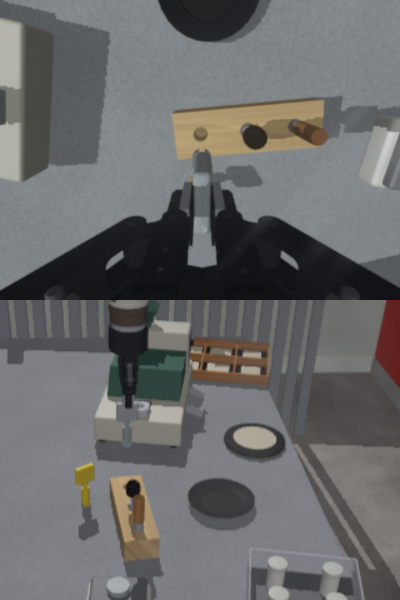

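Run:
```python
from h import *
print(rel([.540,.020,.207],1.35)); print(pose()[1].as_matrix().round(3))
```

```text
[array([  27.4, -209.6,   20.2]), np.float64(-75.57)]
[[ 1.     0.031 -0.004]
 [ 0.031 -1.     0.001]
 [-0.003 -0.001 -1.   ]]
```

```bash
python3 -m crank '[[4,-25,0,0,0,-8,-1],[8,-50,0,0,0,-16,-1],[12,-75,5,0,0,-24,-1],[16,-100,10,0,0,-32,-1],[20,-125,15,0,0,-40,-1],[24,-150,18,0,0,-48,-1],[27,-175,20,0,0,-56,-1],[27,-195,20,0,0,-64,-1],[27,-210,20,0,0,-72,-1],[27,-210,20,0,0,-75.5,-1],[27,-210,20,0,0,-75.5,-1],[27,-210,20,0,0,-75.5,-1]]'
python3 - <<'E'
from h import *
im=save("wrist","w3.png")
for q in("lock","lock_rim","husker","hood_edge","key","key_handle"):
    print(q,[(np.round(r["xyz"],4).tolist(),round(r["score"],2)) for r in spot_point("wrist",q)[:3]])
u=proj(im,[.556,.093,.085]); print(u, pose()[0]); u=u.astype(int)
c=cv2.imread("pics/w3.png"); a=cv2.resize(c,(400,300))
b=cv2.resize(c[u[1]-40:u[1]+40,u[0]-40:u[0]+40],(400,400),interpolation=cv2.INTER_CUBIC); b=b[:]
cv2.imwrite("pics/w3b.png",np.hstack([np.vstack([a,np.zeros((100,400,3),np.uint8)]),b]))
E
```

```text
time_s: 6.45
position: [0.5403, 0.0199, 0.2081]
tool_rot: [-0.0, 0.782, 0.624, -0.001]
wrist_force: [-0.0, 0.8, -1.4]
gripper_width: 0.0099
gripper_force: 60.1
lock [([0.557, 0.0925, 0.0759], 0.58)]
lock_rim [([0.5582, 0.0944, 0.0925], 0.97)]
husker [([0.5771, 0.1782, 0.0017], 0.56)]
hood_edge [([0.5665, 0.1573, 0.0806], 0.69), ([0.5758, 0.1768, 0.0035], 0.66)]
key [([0.542, 0.0184, 0.1364], 0.88)]
key_handle [([0.5374, 0.0178, 0.2165], 0.96), ([0.7233, -0.1966, 0.0005], 0.48)]
[321.67020713 125.44719739] [0.54076102 0.01973556 0.20889566]
```

View pics/w3b.png

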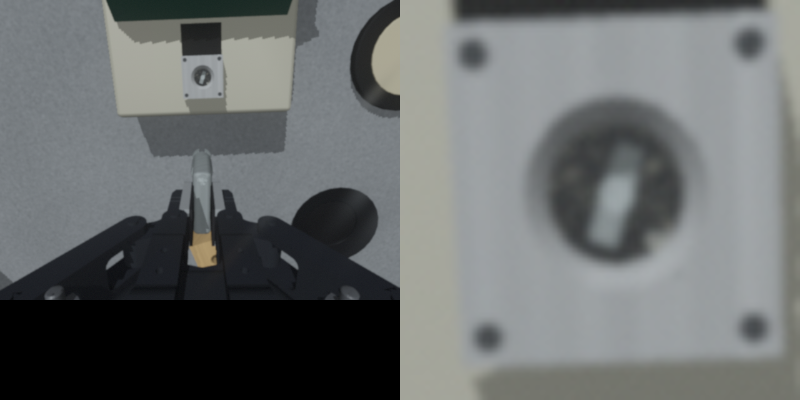

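The wrist view clearly shows the well at pixel (324,123) and the bar in it, tilted about 0.32 rad clockwise from image up; the key tip is at (323,245).

Run:
```python
from h import *
im=get_image("wrist"); x,r=pose(); c=im["color"][:,:,::-1].copy()
off=(np.array([int(v) for v in proj(im,[.556,.093,.085])])-40)
f=lambda a:off+np.array(a)/5.
S=[ray(im,f(a),.093) for a in((73,53),(350,43),(88,337),(353,327))]
print("centre",np.mean(S,0)); 
ya=(S[0]+S[1]-S[2]-S[3]); print("lock y yaw",np.arctan2(ya[1],ya[0]),"x-perp",np.arctan2(*(S[1]+S[3]-S[0]-S[2])[1::-1])+np.pi/2)
a=ray(im,f((230,150)),.083);b=ray(im,f((202,242)),.083); print("bar",(a+b)/2,np.linalg.norm(a-b),np.arctan2(*(a-b)[1::-1]))
K=6; x0,y0=270,90
big=cv2.resize(c[y0:y0+110+70,x0:x0+110],None,fx=3.3,fy=3.3,interpolation=cv2.INTER_CUBIC); K=3.3
t=np.linspace(0,2*np.pi,60)
ctr=np.mean(S,0)
def circ(o,rad,M,col):
    p=[proj(im,np.array(o)+M@np.array([rad*np.cos(q),rad*np.sin(q),0])) for q in t]
    cv2.polylines(big,[np.round(((np.array(p)-[x0,y0]+.5)*K)).astype(int)],True,col,1)
circ(ctr,.013,np.eye(3),(0,0,255))
M=r.as_matrix(); circ(x+M@[0,0,.069],.0095,M,(0,255,0)); circ(x+M@[0,0,.024],.0095,M,(255,0,255))
cv2.imwrite("pics/ov.png",big); print(x,M[:,2])
```

```text
centre [0.55793521 0.09373729 0.093     ]
lock y yaw 1.3805606692174672 x-perp 1.3824323952343864
bar [0.55786557 0.09340842 0.083     ] 0.013411824872620118 1.0386863700497218
[0.54074097 0.01979244 0.20892615] [ 3.07396210e-05  2.94820378e-05 -9.99999999e-01]
```

View pics/ov.png

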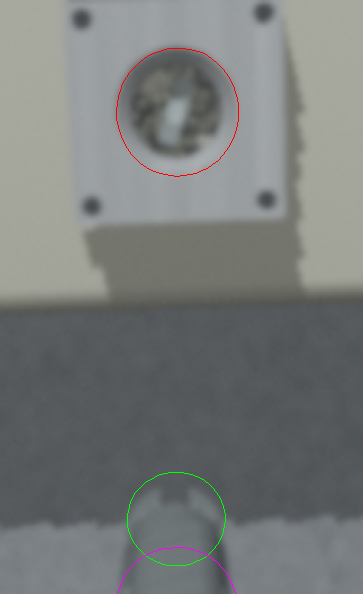

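Run:
```python
from h import *
print(rel([.5584,.0944,.172],1.039));
```

```text
[array([76.7,  0.7, 36.9]), np.float64(17.71)]
```

```bash
python3 -m crank '[[30,0,0,0,0,6,-1],[60,1,10,0,0,12,-1],[77,1,20,0,0,17.7,-1],[77,1,30,0,0,17.7,-1],[77,1,37,0,0,17.7,-1],[77,1,37,0,0,17.7,-1],[77,1,37,0,0,17.7,-1]]'
python3 - <<'E'
from h import *
s=sense();print(s["wrist_force"],s["torque"],rel([.5584,.0944,.172],1.039))
im=get_image("wrist"); print([(np.round(r["xyz"],4),r["score"]) for r in spot_point("wrist","key")[:2]])
im=get_image("side"); print([(np.round(r["xyz"],4),r["score"]) for r in spot_point("side","key")[:2]],[(np.round(r["xyz"],4),r["score"]) for r in spot_point("side","lock_rim")[:2]])
E
```

```text
time_s: 7.55
position: [0.5585, 0.094, 0.172]
tool_rot: [0.0, 0.868, 0.496, -0.0]
wrist_force: [0.0, -0.4, -1.1]
gripper_width: 0.0098
gripper_force: 60.1
[ 0.04803153 -0.37753359 -1.14313581] [-0.01248931 -0.0320576   0.0417471 ] [array([ 0.3, -0.3,  0. ]), np.float64(0.0)]
[(array([0.56  , 0.0942, 0.1016]), 0.92), (array([0.5682, 0.1569, 0.0792]), 0.53)]
[(array([ 4.282e-01, -1.871e-01, -4.000e-04]), 0.77), (array([0.5559, 0.0901, 0.1032]), 0.58)] [(array([0.5549, 0.0941, 0.0942]), 0.62)]
```

```bash
python3 -m crank '[[0,0,3,0,0,0,-1],[0,0,5,0,0,0,-1],[0,0,7,0,0,0,-1],[0,0,8,0,0,0,-1],[0,0,8,0,0,0,-1]]'; python3 -c "from h import *;s=sense();print(s['wrist_force'],s['torque'])"
```

```text
time_s: 8.3
position: [0.5585, 0.0949, 0.1636]
tool_rot: [-0.0, 0.868, 0.497, -0.0]
wrist_force: [0.7, 0.0, -1.8]
gripper_width: 0.0103
gripper_force: 60.1
[ 0.65717002  0.01969684 -1.80100646] [ 0.02974233 -0.05560376 -0.04366016]
```

```bash
python3 -m crank '[[0,0,1,0,0,0,-1],[0,0,2,0,0,0,-1],[0,0,3,0,0,0,-1],[0,0,3,0,0,0,-1]]'; python3 -c "from h import *;s=sense();print(s['wrist_force'],s['torque'])"
```

```text
time_s: 8.7
position: [0.5586, 0.0949, 0.1607]
tool_rot: [-0.0, 0.868, 0.497, -0.0]
wrist_force: [1.3, -0.8, -1.0]
gripper_width: 0.0102
gripper_force: 60.1
[ 1.32892893 -0.77345038 -1.01543372] [ 0.03808264 -0.03376495 -0.00652706]
```

```bash
python3 -m crank '[[0,0,1,0,0,0,-1],[0,0,2,0,0,0,-1],[0,0,2,0,0,0,-1]]'; python3 -c "from h import *;s=sense();print(s['wrist_force'],s['torque'])"
```

```text
time_s: 9.0
position: [0.5588, 0.0952, 0.1589]
tool_rot: [-0.0, 0.868, 0.497, 0.0]
wrist_force: [-0.4, 1.2, -1.3]
gripper_width: 0.01
gripper_force: 60.2
[-0.36478363  1.17442554 -1.31994126] [ 0.3107695  -0.11178566 -0.02377413]
```

```bash
python3 -m crank '[[0.6,-0.1,0,0,0,0,-1],[0.6,-0.1,1,0,0,0,-1],[0.6,-0.1,1.5,0,0,0,-1],[0.6,-0.1,1.5,0,0,0,-1]]'; python3 -c "from h import *;s=sense();print(s['wrist_force'],s['torque'])"
```

```text
time_s: 9.4
position: [0.5588, 0.0955, 0.1572]
tool_rot: [-0.0, 0.868, 0.497, -0.0]
wrist_force: [-0.9, 0.7, -2.5]
gripper_width: 0.0099
gripper_force: 60.1
[-0.90915059  0.68167252 -2.51987474] [ 0.26057982 -0.0619161   0.0073803 ]
```

```bash
python3 -m crank '[[0.6,0,0,0,0,0,-1],[0.6,0,1,0,0,0,-1],[0.6,0,2,0,0,0,-1],[0.6,0,2,0,0,0,-1]]'; python3 -c "from h import *;s=sense();print(s['wrist_force'],s['torque'])"
```

```text
time_s: 9.8
position: [0.5591, 0.0959, 0.1552]
tool_rot: [-0.0, 0.868, 0.497, -0.0]
wrist_force: [0.1, -0.4, -2.0]
gripper_width: 0.0104
gripper_force: 60.1
[ 0.1060442  -0.39444815 -1.96877334] [ 0.04596123 -0.02076934  0.04133802]
```

```bash
python3 -m crank '[[0,0,1,0,0,0,-1],[0,0,2,0,0,0,-1],[0,0,3,0,0,0,-1],[0,0,3,0,0,0,-1]]'; python3 -c "from h import *;s=sense();print(s['wrist_force'],s['torque'])"
```

```text
time_s: 10.2
position: [0.5591, 0.096, 0.1522]
tool_rot: [-0.0, 0.868, 0.497, -0.0]
wrist_force: [-0.4, -0.2, -1.1]
gripper_width: 0.0101
gripper_force: 60.1
[-0.39964918 -0.24118334 -1.1319064 ] [ 0.06803796  0.04429348 -0.01886095]
```

```bash
python3 -m crank '[[0,0,1,0,0,0,-1],[0,0,2,0,0,0,-1],[0,0,2,0,0,0,-1]]'; python3 -c "from h import *;s=sense();print(s['wrist_force'],s['torque'])"
```

```text
time_s: 10.5
position: [0.5591, 0.0959, 0.1503]
tool_rot: [-0.0, 0.868, 0.497, -0.0]
wrist_force: [0.7, -0.0, -1.4]
gripper_width: 0.0104
gripper_force: 60.1
[ 0.70391191 -0.03129216 -1.39585069] [ 0.0396021   0.00202387 -0.02939448]
```

```bash
python3 -m crank '[[0,0,1,0,0,0,-1],[0,0,2,0,0,0,-1],[0,0,2,0,0,0,-1]]'; python3 -c "from h import *;s=sense();print(s['wrist_force'],s['torque'])"
```

```text
time_s: 10.8
position: [0.5591, 0.096, 0.1482]
tool_rot: [-0.0, 0.868, 0.497, -0.0]
wrist_force: [0.1, 0.2, -1.4]
gripper_width: 0.0101
gripper_force: 60.1
[ 0.14407887  0.22305537 -1.37921826] [ 0.04351209 -0.01988132 -0.00446748]
```

```bash
python3 -m crank '[[0,0,1,0,0,0,-1],[0,0,2,0,0,0,-1],[0,0,2,0,0,0,-1]]'; python3 -c "from h import *;s=sense();print(s['wrist_force'],s['torque'])"
```

```text
time_s: 11.1
position: [0.5591, 0.096, 0.1462]
tool_rot: [-0.0, 0.868, 0.497, -0.0]
wrist_force: [-0.2, 0.1, -1.1]
gripper_width: 0.01
gripper_force: 60.1
[-0.15034328  0.13992624 -1.10469696] [ 0.12464327 -0.05655224 -0.01541004]
```

```bash
python3 -m crank '[[0,0,0.7,0,0,0,-1],[0,0,1.5,0,0,0,-1],[0,0,1.5,0,0,0,-1]]'; python3 -c "from h import *;s=sense();print(s['wrist_force'],s['torque'])"
```

```text
time_s: 11.4
position: [0.5593, 0.096, 0.1451]
tool_rot: [0.0, 0.868, 0.497, 0.0]
wrist_force: [0.2, 0.9, -0.2]
gripper_width: 0.0098
gripper_force: 60.3
[ 0.15643881  0.9032638  -0.19466839] [ 0.07707743  0.04930039 -0.00671861]
```

```bash
python3 -m crank '[[0,0,0.5,0,0,0,-1],[0,0,1,0,0,0,-1],[0,0,1,0,0,0,-1]]'; python3 -c "from h import *;s=sense();print(s['wrist_force'],s['torque'])"
```

```text
time_s: 11.7
position: [0.5597, 0.0961, 0.145]
tool_rot: [0.0, 0.868, 0.497, 0.001]
wrist_force: [-1.0, 1.1, 5.4]
gripper_width: 0.0102
gripper_force: 60.9
[-0.95884143  1.07993692  5.36046112] [0.0968598  0.38871234 0.00952425]
```

```bash
python3 -m crank '[[0,0,-1,0,0,0,-1],[0,0,-1,0,0,-6,-1],[0,0,-1,0,0,-12,-1],[0,0,-1,0,0,-16,-1],[0,0,-1,0,0,-16,-1]]'; python3 -c "from h import *;s=sense();print(s['wrist_force'],s['torque'])"
```

```text
time_s: 12.2
position: [0.559, 0.0962, 0.1451]
tool_rot: [-0.0, 0.79, 0.613, 0.0]
wrist_force: [-1.0, 0.5, 2.7]
gripper_width: 0.0101
gripper_force: 60.7
[-0.95031168  0.49208545  2.69094044] [ 0.29127956  0.3856884  -0.06259746]
```

```bash
python3 -m crank '[[-0.1,-0.5,0,0,0,0,-1],[-0.1,-0.8,0,0,0,-8,-1],[-0.2,-1.1,0,0,0,-16,-1],[-0.3,-1.4,0,0,0,-24,-1],[-0.3,-1.4,0,0,0,-24,-1]]'; python3 -c "from h import *;s=sense();print(s['wrist_force'],s['torque']);print(np.arctan2(*pose()[1].as_matrix()[1::-1,0]))"
```

```text
time_s: 12.7
position: [0.5579, 0.0962, 0.1451]
tool_rot: [0.0, 0.646, 0.763, 0.0]
wrist_force: [-1.0, 0.9, 2.2]
gripper_width: 0.0099
gripper_force: 60.6
[-1.02420519  0.92767362  2.20180542] [ 0.30587552  0.15368738 -0.00219307]
1.7367258838656492
```

```bash
python3 -m crank '[[0.2,-0.5,0,0,0,-8,-1],[0.1,-0.8,0,0,0,-16,-1],[0,-1.1,0,0,0,-24,-1],[0,-1.1,0,0,0,-24,-1]]'; python3 -c "from h import *;s=sense();print(s['wrist_force'],s['torque']);print(np.arctan2(*pose()[1].as_matrix()[1::-1,0]))"
```

```text
time_s: 13.1
position: [0.557, 0.096, 0.1451]
tool_rot: [0.0, 0.474, 0.88, 0.0]
wrist_force: [0.4, 0.6, 2.5]
gripper_width: 0.0098
gripper_force: 60.6
[0.39503113 0.62539398 2.5412123 ] [ 0.36749707  0.04590229 -0.08872329]
2.1533463026327895
```

```bash
python3 -m crank '[[0,-0.3,0,0,0,-7,-1],[-0.1,-0.6,0,0,0,-14,-1],[-0.2,-0.8,0,0,0,-20,-1],[-0.2,-0.8,0,0,0,-20,-1]]'; python3 -c "from h import *;s=sense();print(s['wrist_force'],s['torque']);print(np.arctan2(*pose()[1].as_matrix()[1::-1,0]))"
```

```text
time_s: 13.5
position: [0.5564, 0.0955, 0.145]
tool_rot: [0.0, 0.315, 0.949, 0.0]
wrist_force: [-0.4, 1.7, 2.5]
gripper_width: 0.0098
gripper_force: 60.6
[-0.35512366  1.67226754  2.54787852] [ 0.43314971  0.00089249 -0.08970765]
2.501060827196573
```

```bash
python3 -m crank '[[0.2,0,0,0,0,-5,-1],[0.2,-0.2,0,0,0,-10,-1],[0.2,-0.2,0,0,0,-10,-1],[0.2,-0.2,0,0,0,-10,-1],[0.2,-0.2,0,0,0,-10,-1],[0.2,-0.2,0,0,0,-10,-1],[0.2,-0.2,0,0,0,-10,-1],[0.2,-0.2,0,0,0,-10,-1]]'
python3 - <<'E'
from h import *
s=sense();print(s['wrist_force'],s['torque']);print(np.arctan2(*pose()[1].as_matrix()[1::-1,0]))
a=get_image("scene"); save("side","d4.png")
for c in("scene","side"):print([(np.round(r["xyz"],3),r["score"]) for r in spot_point(c,"hood_edge")[:2]])
b=cv2.imread("pics/d4.png")[110:260,240:400]
cv2.imwrite("pics/v4.png",np.hstack([cv2.resize(a["color"][190:350,330:560,::-1],(400,300)),cv2.resize(b,(320,300))]))
E
```

```text
time_s: 14.3
position: [0.556, 0.0953, 0.1451]
tool_rot: [0.0, 0.229, 0.973, 0.0]
wrist_force: [-0.3, 1.0, 2.8]
gripper_width: 0.0099
gripper_force: 60.7
[-0.25248883  0.95957943  2.78343614] [ 0.43600311 -0.10283626 -0.11397424]
2.6797591601921065
[(array([0.571, 0.165, 0.143]), 0.57)]
[(array([0.57 , 0.165, 0.14 ]), 0.97)]
```

View pics/v4.png

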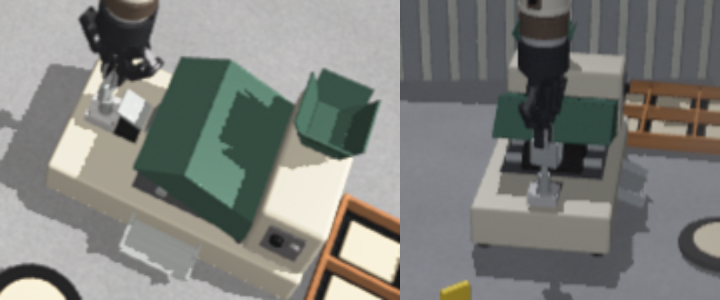

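The hood is open (edge at z ≈ 0.14 m) in both views, with the key standing in the lock. I'll release it and retreat.

```bash
python3 -m crank '[[0,0,0,0,0,0,-0.4],[0,0,0,0,0,0,-0.4],[0,0,0,0,0,0,-0.4],[0,0,0,0,0,0,-0.4],[0,0,-10,0,0,0,-0.4],[0,0,-25,0,0,0,-0.4],[0,0,-50,0,0,0,-0.4],[0,0,-80,0,0,0,-0.4],[0,0,-120,0,0,0,-0.4],[0,0,-140,0,0,0,-0.4],[0,0,-140,0,0,0,-0.4]]'
python3 -m crank '[[0,0,0,0,0,0,-0.4],[0,0,0,0,0,0,-0.4],[0,0,0,0,0,0,-0.4]]'
python3 - <<'E'
from h import *
a=save("scene","s5.png"); b=save("side","d5.png")
for c in("scene","side"):
  for q in("hood_edge","key","driver_a"):print(q,[(np.round(r["xyz"],3),round(r["score"],2)) for r in spot_point(c,q)[:3]])
cv2.imwrite("pics/v5.png",np.hstack([cv2.resize(a["color"][190:350,330:560,::-1],(400,300)),cv2.resize(b["color"][110:260,240:400,::-1],(320,300))]))
E
```

```text
time_s: 15.6
position: [0.5577, 0.0955, 0.2898]
tool_rot: [0.004, 0.229, 0.974, 0.002]
wrist_force: [0.0, 0.1, 1.2]
gripper_width: 0.0256
gripper_force: 0.0
time_s: 15.9
position: [0.5551, 0.0951, 0.2834]
tool_rot: [-0.001, 0.229, 0.974, -0.001]
wrist_force: [0.2, 0.3, 0.8]
gripper_width: 0.0253
gripper_force: 0.0
hood_edge [(array([0.568, 0.169, 0.146]), 0.77), (array([ 0.538, -0.33 ,  0.022]), 0.56)]
key [(array([0.564, 0.092, 0.075]), 0.69), (array([ 0.424, -0.181,  0.002]), 0.57)]
driver_a [(array([ 0.529, -0.258,  0.023]), 0.57), (array([ 0.537, -0.333,  0.02 ]), 0.51)]
hood_edge [(array([0.57 , 0.168, 0.135]), 0.63)]
key [(array([ 0.429, -0.186,  0.002]), 0.64), (array([0.557, 0.092, 0.078]), 0.51)]
driver_a [(array([ 0.525, -0.261,  0.02 ]), 0.69), (array([ 0.533, -0.332,  0.023]), 0.51)]
```

View pics/v5.png

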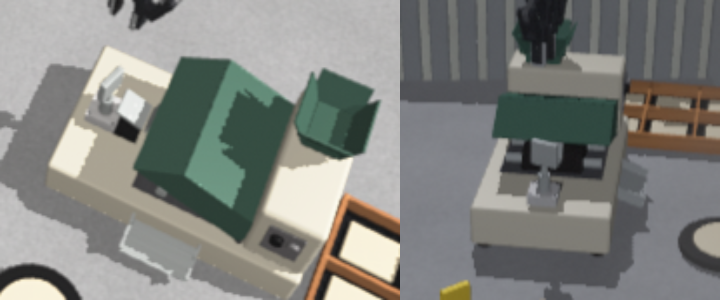

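The key stands free in the lock, the hood is open and the gripper is clear of it.

```bash
python3 -c "from rig import *;print(finish_job())"
```

```text
the job is handed in; nothing more can be done
None
```

The hood is unlocked and sprung open, the steel panel key is standing free in the lock, the other items were left untouched, and the job was handed in at about 16 s of the 72 s allowed; the judging result was not reported back.

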